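Set a drained marbling tray into its holder

TASK

The small steel marbling tray has been left standing on its long side to drain. With a light push (no gripping or shoving while it stands) tip it over onto its base so that it lies open side up, bring it into the corner of the wooden fence so that it lies against both bars, and swing the metal latch fully closed behind it. Do not disturb the jars and the brush pot.

Things in the scene. Friction and masses are not known exactly. Their poses are not given: they have to be found in the camera images.
- tray_center (a point): Centre of the open steel tray. Outside 180 long (own x) x 120 wide (own z) x 40 mm deep (own y), base and walls 4 mm thick, top 8 mm of the walls thickened inwards to an 8 mm rim, 0.35 kg. Own +y points out through the underside of the base, -y out of the open side. Lying on its base: own y down, centre 20 mm and rim 40 mm up; it slides on the table at 1 to 4 N.
- fence: Fixed L of two wooden bars 24 mm high, 30 mm thick. Origin: inside corner at table level. The long bar runs 185 mm along own -x (inside face y = 0), the end bar 118 mm along own -y (inside face x = 0). The tray at home lies in the corner, long side along the long bar, centre at (-90, -60) mm in this frame.
- latch (a joint): Angle (rad) of the latch, an aluminium bar with a yellow upright knob that swings level about a pivot at the free end of the end bar. 0 = closed, at its stop: the bar points along the fence's -x, 5 mm behind the outer long side of a tray at home. Grows counter-clockwise seen from above as it opens, to 2.1. Stays where left; under 1 N at the knob.
- latch_pivot (a point): Point on the latch's pivot axis, at 65 mm above the table; at (15, -133) mm in the fence's frame. The bar reaches 100 mm from the axis, is 16 mm wide and lies 10 to 24 mm above the table.
- latch_knob (a point): Middle of the part to grip or push on the latch's yellow knob, an upright round pin 16 mm in diameter, from 24 to 85 mm above the table (this point 65 mm), 85 mm from the pivot axis. Its own -x points from the pivot to the knob.
- jar_blue: Bystander: lidded blue jar, 72 mm across, 100 mm high; origin under its centre.
- jar_yellow: Bystander: lidded yellow jar, 72 mm across, 100 mm high; origin under its centre.
- jar_green: Bystander: lidded green jar, 72 mm across, 100 mm high; origin under its centre.
- brush_pot: Bystander: white pot 80 mm across, 90 mm high, with brush handles up to 220 mm; origin under its centre.
- tray: The tray: axes as tray_center, origin 60 mm along own -z from it. At the start it stands on a 180 x 40 mm long side, own z up, 120 mm high, open side roughly to world -y, base roughly to +y. Tilted some 12 degrees towards its base (under 1 N at the upper edge) it falls over onto the base, its lower base edge staying about where it was.
Mind the look-alikes: they are no part of the job. Of the things shaped like the tray, the bare steel one is meant.

How it is judged:
On the way:
1. the tray lies on its base, open side up (angle between tray_center's own y axis and vertical above 3.05 rad), for 0.2 s.
At the end, for the whole second after the job is handed in: The tray lies flat on its base, open side up and at rest, against both bars of the fence (within 8 mm of each and parallel to them within 4 degrees), and the latch is closed (within 0.08 rad of its end stop) (angle between tray_center's own y axis and vertical above 3.08 rad and height (world z) of tray_center below 0.026 m and x of tray_center in the frame of fence between -0.098 and -0.084 m and y of tray_center in the frame of fence between -0.068 and -0.054 m and angle between the x axis of tray_center and the x axis of fence, either way round below 0.07 rad and value of joint latch below 0.08 rad and linear speed of tray below 0.02 m/s); the robot touches nothing.
It fails at once if the tray is gripped or shoved (over 15 N) before it lies on its base (angle between tray_center's own y axis and vertical below 2.8 rad and (contact force between tray and the fingers above 15 N or contact force between tray and the arm above 15 N)).
It fails at once if the tray falls towards its open side (angle between tray_center's own y axis and vertical below 0.9 rad).
It fails at once if a jar or the brush pot is moved more than 30 mm or knocked over (distance of any of jar_blue, jar_yellow, jar_green, brush_pot from where it was at the start of the episode above 0.03 m or angle between any of jar_blue, jar_yellow, jar_green, brush_pot's own z axis and vertical above 0.4 rad).
It also fails if it takes over 72 s, if anything falls off the work surface, if the arm or the gripper's body presses on something with over 40 N, if the wrist force passes 120 N, or if a joint passes its speed limit or range.

ROBOT

A 6-joint arm with a two-finger parallel gripper is mounted at the origin on the work surface. World frame = base frame: x ahead of the robot, y to its left, z up, the work surface at z = 0. Lengths are in m, angles in rad, forces in N, time in s.
With the tool pointing down it reaches from about 0.4 to 0.825 m from the base axis. Payload 7 kg.
Tool frame: the origin (TCP) lies on the centre line of the jaws, within the pads' length; the fingertips stand 22 mm ahead of it and the grasp point (between the pads) lies 3 mm ahead of it (arm.tcp_to_tips is the distance from the TCP to the fingertips, in m); z points along the fingers, y is the line along which they close (so a half turn about z gives the same grasp; the last joint's range is limited). The gripper opens to 88 mm and grips with 3 to 60 N. Pads are 19 mm wide; open, the fingers measure 130 mm over their backs; the gripper's body (78 mm by 193 mm) begins 47 mm behind the grasp point.
Start: joints at [1.615, 0.359, 0.012, 0, -1.224, -0.288], TCP at [0.163, 0.655, 0.224] pointing down, gripper open.
Joint ranges: [-3.07, 3.07], [-1.43, 2.12], [-1.02, 1.25], [-3.03, 1.67], [-3.05, -0], [-3.03, 3.03]. Speed limits (rad/s): [2.39, 2.39, 3.01, 3.14, 3.14, 3.14].

INTERFACE

Orientations are given as [roll, pitch, yaw] about the fixed x, y, z axes, in that order (R = Rz(yaw) Ry(pitch) Rx(roll)).
In Python, from station import arm gives the robot as it stands.
- The arm moves only by the tool jog_arm, never from a script. Its argument "targets" is a list of rows, each an object of numbers: "dx", "dy", "dz": the shift along the tool's x, y, z in mm; "rx", "ry", "rz": the turn, a rotation vector about the tool's x, y, z in rad; "gripper": the closure, from 0 (fully open) to 1 (shut). In form: [{"dx": .., "dy": .., "dz": .., "rx": .., "ry": .., "rz": .., "gripper": ..}, ...]. A call has exactly 8 rows; each row is the pose to reach, as a shift and turn from the pose commanded when the call began, along the tool's axes at that moment; what a row does not reach only later rows make up. A row lasts 1/12 s, in which the tool goes at most 41.7 mm and 7.16 degrees, less where a joint would pass 70% of its speed; a pose out of reach is approached as far as the arm can. A call with a gripper value outside its range is refused whole. The fingers move at their own pace and stop on an object; "force" is the grip in N (left out, the last holds). Time passes only in rows, so rows that repeat a pose let the fingers close, or fill a call up. It gives the time, the measured TCP pose, the force, the opening and the grip force at its end, in the units of the state.
- arm.get_state(): the state, without advancing time (a new reading comes with each control period).
- arm.grab_frame(name): name is "side" or "top"; returns a dict with "frame" (480x640x3 uint8, red, green, blue), "z_map" (480x640 float32, m along the optical axis (not along the pixel's ray), 0 where there is no reading), "fx", "fy", "cx", "cy" (pixels), "distortion" ([k1, k2, p1, p2, k3] as OpenCV has them; the pictures are not rectified), "view" (4x4, takes a point from world to camera coordinates). Camera axes: x right, y down, z forward; pixel columns grow to the right and rows downward; lengths in m; the calibration is good to about 2 mm. A picture is of the moment at which its call begins.
- arm.job_done(): hands the job in; it is judged then, once.
The state is a dict: "t": time; "q": joint angles; "qd": joint speeds; "joint_efforts": joint torques, N m; "eef_pos": TCP position; "ee_rot": TCP orientation; "force": force on the tool from outside, world axes, zero at the start; "moment": the same for the moment, N m; "width": finger opening in m; "gripper_force": force on a finger pad.
Only numpy, scipy, OpenCV 4.12 (cv2) and the standard library are available. Lean on these libraries where they do the work, as an engineer would, in place of code of your own. Each camera call takes 0.05 s, during which the arm holds its last target. There are 200 camera calls.

## Working session

There is one attempt and no reset: what is moved stays moved. The work goes in short steps, Python scripts to look and compute and a tool call to move; the robot and the scene stay as the last step left them, time stands still between calls to the robot, and variables do not carry over. Pictures are saved under pics/ and viewed, at most 10 in all, crops included, and the job is handed in when it is done.

Besides the shell and the picture viewer there is one more tool, called by a JSON object that holds its "op" and its "data", one argument or row to a line. jog_arm: Moves the arm, as the interface text tells. Its arguments: {"type":"object","properties":{"targets":{"type":"array","items":{"type":"object","properties":{"dx":{"type":"number"},"dy":{"type":"number"},"dz":{"type":"number"},"rx":{"type":"number"},"ry":{"type":"number"},"rz":{"type":"number"},"gripper":{"type":"number"}}}},"force":{"type":"number"}},"required":["targets"]}

```bash
mkdir -p pics; cat > h.py <<'E'
import numpy as np, cv2
from station import arm
def grab(n):
    g=arm.grab_frame(n); g['K']=np.array([[g['fx'],0,g['cx']],[0,g['fy'],g['cy']],[0,0,1.]]); g['D']=np.array(g['distortion'],float); g['view']=np.array(g['view']); return g
def save(g,p): cv2.imwrite('pics/'+p,g['frame'][:,:,::-1])
def cloud(g):
    h,w=g['z_map'].shape; u,v=np.meshgrid(np.arange(w),np.arange(h))
    p=cv2.undistortPoints(np.stack([u,v],-1).reshape(-1,1,2).astype(float),g['K'],g['D']).reshape(h,w,2)
    z=g['z_map']; c=np.stack([p[...,0]*z,p[...,1]*z,z],-1)
    R=g['view'][:3,:3];t=g['view'][:3,3]
    X=(c-t)@R; X[z==0]=np.nan; return X
def onplane(g,uv,h):
    p=cv2.undistortPoints(np.array(uv,float).reshape(-1,1,2),g['K'],g['D']).reshape(-1,2)
    R=g['view'][:3,:3];t=g['view'][:3,3]; o=-R.T@t
    d=np.c_[p,np.ones(len(p))]@R
    return o+d*((h-o[2])/d[:,2])[:,None]
def st():
    s=arm.get_state(); print({k:np.round(s[k],3) for k in('t','eef_pos','ee_rot','force','width','q')})
E
python3 - <<'E'
from h import *
for n in('side','top'):
    g=grab(n); save(g,n+'0.png'); R=g['view'][:3,:3]; print(n,-R.T@g['view'][:3,3],R[2])
    np.save(n+'0.npy',cloud(g)); np.save(n+'0rgb.npy',g['frame'])
st(); print(arm.tcp_to_tips)
E
```

```text
side [ 0.48015358 -0.83356183  0.88639418] [ 0.06877215  0.74433616 -0.66425452]
top [0.44964362 0.08334647 1.39197102] [ 0.0633871   0.00673453 -0.99796629]
{'t': np.float64(0.1), 'eef_pos': array([0.163, 0.655, 0.224]), 'ee_rot': array([ 3.14 , -0.   , -0.244]), 'force': array([-0.22 , -0.455,  1.031]), 'width': np.float64(0.088), 'q': array([ 1.615,  0.359,  0.011, -0.   , -1.224, -0.288])}
0.022
```

View pics/top0.png

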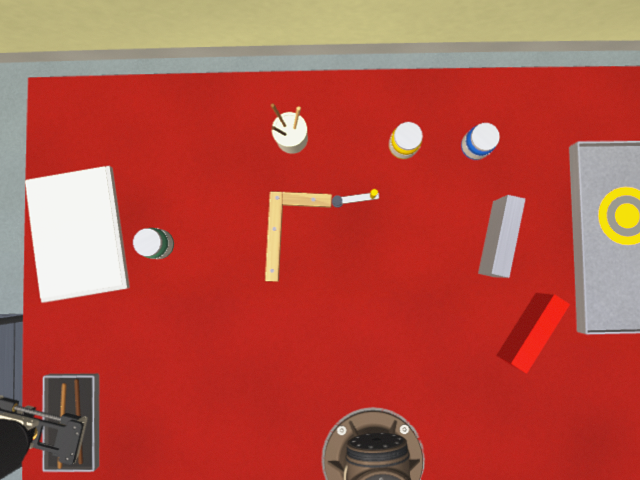

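View pics/side0.png

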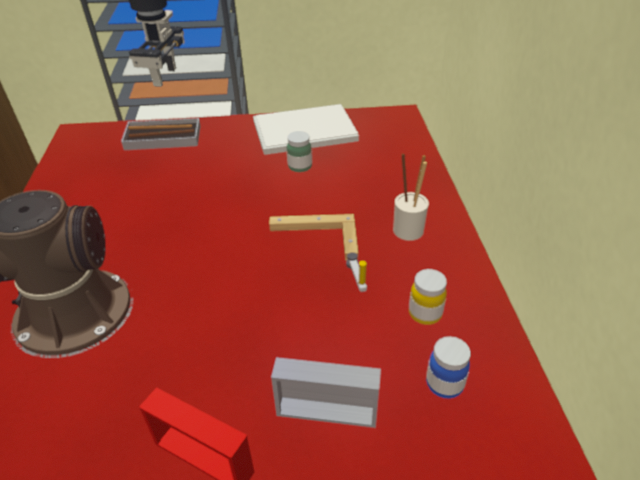

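The side view shows candidates shaped like the tray: bare steel at side (327,392) / top (502,237), a red one at side (197,437) / top (533,333), and a large grey bath with yellow rings at top (615,235). The steel one standing on its long side with its open side to -y fits the description. The fence corner is at top (281,205), the latch pivot at (336,201) and the yellow knob at (375,193). I'll confirm with a crop while measuring.

```bash
python3 - <<'E'
from h import *
X=np.load('top0.npy'); f=np.load('top0rgb.npy'); S=np.load('side0.npy'); fs=np.load('side0rgb.npy')
a=cv2.resize(fs[330:450,250:410],(640,480),interpolation=cv2.INTER_CUBIC); cv2.imwrite('pics/crop.png',a[:,:,::-1])
def rect(X,m,n):
    P=X[m]; r=cv2.minAreaRect(P[:,:2].astype(np.float32)*1000); print(n,len(P),np.round(r[0],1),np.round(r[1],1),round(r[2],2),'z',np.round(np.nanpercentile(P[:,2],[5,50,95]),3)); print(np.round(cv2.boxPoints(r),1).tolist())
def sub(s,m):
    o=np.zeros(m.shape,bool); o[s]=m[s]; return o
z=X[...,2]
rect(X,sub(np.s_[185:285,470:530],(z>.112)&(z<.13)),'tray top')
hsv=cv2.cvtColor(f,cv2.COLOR_RGB2HSV)
wood=(hsv[...,0]>8)&(hsv[...,0]<28)&(hsv[...,1]>50)&(hsv[...,2]>120)&(z>.018)&(z<.03)
rect(X,sub(np.s_[205:290,255:283],wood),'long bar'); rect(X,sub(np.s_[185:210,260:332],wood),'end bar')
rect(X,sub(np.s_[185:212,365:385],(z>.05)),'knob')
rect(X,sub(np.s_[185:212,330:345],(z>.015)),'pivot')
for n,s in dict(pot=np.s_[105:155,265:310],yel=np.s_[115:160,385:430],blue=np.s_[115:160,460:505],red=np.s_[285:380,490:575]).items(): rect(X,sub(s,z>.07),n)
hs=cv2.cvtColor(fs,cv2.COLOR_RGB2HSV)
k=sub(np.s_[255:290,352:372],(hs[...,0]>20)&(hs[...,0]<35)&(hs[...,1]>150)); print('side knob',np.nanmean(S[k],0),k.sum())
zs=S[...,2]; rect(S,sub(np.s_[345:390,265:390],(zs>.112)&(zs<.13)),'side tray top')
E
```

```text
tray top 1536 [ 521.  -303.4] [ 43.8 182. ] 76.17 z [0.115 0.12  0.124]
[[427.5, -302.8999938964844], [604.2000122070312, -346.3999938964844], [614.5999755859375, -303.8999938964844], [437.8999938964844, -260.3999938964844]]
long bar 904 [520.3 228.2] [ 30.9 181.4] 86.32 z [0.019 0.024 0.028]
[[428.79998779296875, 218.60000610351562], [609.7999877929688, 207.0], [611.7999877929688, 237.89999389648438], [430.79998779296875, 249.5]]
end bar 777 [620.2 162.6] [147.1  43.7] 88.6 z [0.019 0.024 0.028]
[[596.5999755859375, 89.5999984741211], [640.2999877929688, 88.5], [643.9000244140625, 235.60000610351562], [600.2000122070312, 236.60000610351562]]
knob 52 [628.3 -10.1] [14.3 14.7] 87.99 z [0.053 0.082 0.088]
[[620.7000122070312, -17.0], [635.4000244140625, -17.5], [635.9000244140625, -3.200000047683716], [621.2000122070312, -2.700000047683716]]
pivot 122 [619.3  74.6] [33.7 29.1] 89.01 z [0.02  0.028 0.033]
[[604.4000244140625, 58.0], [633.5, 57.5], [634.0999755859375, 91.19999694824219], [605.0, 91.69999694824219]]
pot 1050 [777.8 181.9] [78.3 80.5] 80.12 z [0.081 0.088 0.196]
[[731.4000
[... 347 characters left out ...]
 755 [ 749.4 -264. ] [67.3 66.2] 83.61 z [0.073 0.099 0.104]
[[712.7000122070312, -293.79998779296875], [778.5, -301.1000061035156], [786.0, -234.3000030517578], [720.2000122070312, -226.89999389648438]]
red 2020 [ 304.2 -365.7] [ 43.  180.3] 55.85 z [0.079 0.119 0.124]
[[217.5, -332.8999938964844], [366.70001220703125, -434.1000061035156], [390.8999938964844, -398.5], [241.6999969482422, -297.20001220703125]]
side knob [ 0.62937928 -0.01468503  0.06542034] 120
side tray top 2470 [ 522.4 -303.8] [ 44.8 181.2] 76.09 z [0.117 0.121 0.123]
[[429.0, -303.70001220703125], [604.9000244140625, -347.29998779296875], [615.7000122070312, -303.79998779296875], [439.79998779296875, -260.20001220703125]]
```

View pics/crop.png

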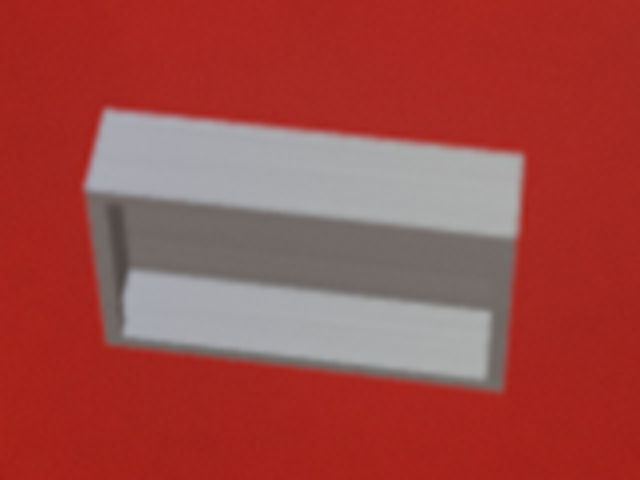

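The crop shows the bare steel tray at crop (300,250), upright on its long side with its open side facing the camera (-y), so it is the right one. The tool yaw already matches the tray's (-0.244 rad). I'll move behind its open side with the gripper closed.

{"op": "jog_arm", "data": {
  "targets": [
    {"dx": 27,"dy": 26,"gripper": 1},
    {"dx": 54,"dy": 52,"gripper": 1},
    {"dx": 81,"dy": 78,"gripper": 1},
    {"dx": 108,"dy": 104,"gripper": 1},
    {"dx": 135,"dy": 130,"gripper": 1},
    {"dx": 162,"dy": 156,"gripper": 1},
    {"dx": 189,"dy": 182,"gripper": 1},
    {"dx": 215,"dy": 206,"gripper": 1}
  ],
  "force": 20
}}

```text
invalid input at $.targets[0]: expected keys dx, dy, dz, rx, ry, rz, gripper
```

{"op": "jog_arm", "data": {
  "targets": [
    {"dx": 27,"dy": 26,"gripper": 1},
    {"dx": 54,"dy": 52,"gripper": 1},
    {"dx": 81,"dy": 78,"gripper": 1},
    {"dx": 108,"dy": 104,"gripper": 1},
    {"dx": 135,"dy": 130,"gripper": 1},
    {"dx": 162,"dy": 156,"gripper": 1},
    {"dx": 189,"dy": 182,"gripper": 1},
    {"dx": 215,"dy": 206,"gripper": 1}
  ]
}}

```text
invalid input at $.targets[0]: expected keys dx, dy, dz, rx, ry, rz, gripper
```

{"op": "jog_arm", "data": {
  "targets": [
    {"dx": 27,"dy": 26,"dz": 0,"rx": 0,"ry": 0,"rz": 0,"gripper": 1},
    {"dx": 54,"dy": 52,"dz": 0,"rx": 0,"ry": 0,"rz": 0,"gripper": 1},
    {"dx": 81,"dy": 78,"dz": 0,"rx": 0,"ry": 0,"rz": 0,"gripper": 1},
    {"dx": 108,"dy": 104,"dz": 0,"rx": 0,"ry": 0,"rz": 0,"gripper": 1},
    {"dx": 135,"dy": 130,"dz": 0,"rx": 0,"ry": 0,"rz": 0,"gripper": 1},
    {"dx": 162,"dy": 156,"dz": 0,"rx": 0,"ry": 0,"rz": 0,"gripper": 1},
    {"dx": 189,"dy": 182,"dz": 0,"rx": 0,"ry": 0,"rz": 0,"gripper": 1},
    {"dx": 215,"dy": 206,"dz": 0,"rx": 0,"ry": 0,"rz": 0,"gripper": 1}
  ],
  "force": 20
}}

```text
t: 0.77
eef_pos: [0.3223, 0.4011, 0.2243]
ee_rot: [3.141, 0.0, -0.244]
force: [0.7, 0.7, -0.1]
width: 0.0401
gripper_force: 0.0
```

{"op": "jog_arm", "data": {
  "targets": [
    {"dx": 27,"dy": 26,"dz": 0,"rx": 0,"ry": 0,"rz": 0,"gripper": 1},
    {"dx": 54,"dy": 52,"dz": 0,"rx": 0,"ry": 0,"rz": 0,"gripper": 1},
    {"dx": 81,"dy": 78,"dz": 0,"rx": 0,"ry": 0,"rz": 0,"gripper": 1},
    {"dx": 108,"dy": 104,"dz": 0,"rx": 0,"ry": 0,"rz": 0,"gripper": 1},
    {"dx": 135,"dy": 130,"dz": 0,"rx": 0,"ry": 0,"rz": 0,"gripper": 1},
    {"dx": 162,"dy": 156,"dz": 0,"rx": 0,"ry": 0,"rz": 0,"gripper": 1},
    {"dx": 189,"dy": 182,"dz": 0,"rx": 0,"ry": 0,"rz": 0,"gripper": 1},
    {"dx": 215,"dy": 206,"dz": 0,"rx": 0,"ry": 0,"rz": 0,"gripper": 1}
  ]
}}

```text
t: 1.43
eef_pos: [0.4812, 0.1495, 0.2245]
ee_rot: [-3.141, 0.0, -0.244]
force: [1.0, 0.7, 1.1]
width: 0.0004
gripper_force: 0.0
```

{"op": "jog_arm", "data": {
  "targets": [
    {"dx": 9,"dy": 32,"dz": 0,"rx": 0,"ry": 0,"rz": 0,"gripper": 1},
    {"dx": 18,"dy": 64,"dz": 0,"rx": 0,"ry": 0,"rz": 0,"gripper": 1},
    {"dx": 28,"dy": 96,"dz": 0,"rx": 0,"ry": 0,"rz": 0,"gripper": 1},
    {"dx": 37,"dy": 128,"dz": 0,"rx": 0,"ry": 0,"rz": 0,"gripper": 1},
    {"dx": 46,"dy": 160,"dz": 0,"rx": 0,"ry": 0,"rz": 0,"gripper": 1},
    {"dx": 56,"dy": 192,"dz": 0,"rx": 0,"ry": 0,"rz": 0,"gripper": 1},
    {"dx": 65,"dy": 224,"dz": 0,"rx": 0,"ry": 0,"rz": 0,"gripper": 1},
    {"dx": 75,"dy": 255,"dz": 0,"rx": 0,"ry": 0,"rz": 0,"gripper": 1}
  ]
}}

```text
t: 2.1
eef_pos: [0.4914, -0.1158, 0.2244]
ee_rot: [-3.141, 0.0, -0.244]
force: [0.1, 1.1, -0.6]
width: 0.0006
gripper_force: 0.0
```

{"op": "jog_arm", "data": {
  "targets": [
    {"dx": 9,"dy": 32,"dz": 0,"rx": 0,"ry": 0,"rz": 0,"gripper": 1},
    {"dx": 18,"dy": 64,"dz": 0,"rx": 0,"ry": 0,"rz": 0,"gripper": 1},
    {"dx": 28,"dy": 96,"dz": 0,"rx": 0,"ry": 0,"rz": 0,"gripper": 1},
    {"dx": 37,"dy": 128,"dz": 0,"rx": 0,"ry": 0,"rz": 0,"gripper": 1},
    {"dx": 46,"dy": 160,"dz": 0,"rx": 0,"ry": 0,"rz": 0,"gripper": 1},
    {"dx": 56,"dy": 192,"dz": 0,"rx": 0,"ry": 0,"rz": 0,"gripper": 1},
    {"dx": 65,"dy": 224,"dz": 0,"rx": 0,"ry": 0,"rz": 0,"gripper": 1},
    {"dx": 75,"dy": 255,"dz": 0,"rx": 0,"ry": 0,"rz": 0,"gripper": 1}
  ]
}}

```text
t: 2.77
eef_pos: [0.5027, -0.3814, 0.224]
ee_rot: [-3.141, 0.001, -0.244]
force: [0.7, 0.2, 0.5]
width: 0.0006
gripper_force: 0.0
```

{"op": "jog_arm", "data": {
  "targets": [
    {"dx": 0,"dy": 0,"dz": 12,"rx": 0,"ry": 0,"rz": 0,"gripper": 1},
    {"dx": 0,"dy": 0,"dz": 24,"rx": 0,"ry": 0,"rz": 0,"gripper": 1},
    {"dx": 0,"dy": 0,"dz": 36,"rx": 0,"ry": 0,"rz": 0,"gripper": 1},
    {"dx": 0,"dy": 0,"dz": 48,"rx": 0,"ry": 0,"rz": 0,"gripper": 1},
    {"dx": 0,"dy": 0,"dz": 60,"rx": 0,"ry": 0,"rz": 0,"gripper": 1},
    {"dx": 0,"dy": 0,"dz": 72,"rx": 0,"ry": 0,"rz": 0,"gripper": 1},
    {"dx": 0,"dy": 0,"dz": 84,"rx": 0,"ry": 0,"rz": 0,"gripper": 1},
    {"dx": 0,"dy": 0,"dz": 96,"rx": 0,"ry": 0,"rz": 0,"gripper": 1}
  ]
}}

```text
t: 3.43
eef_pos: [0.5034, -0.3792, 0.1274]
ee_rot: [3.142, -0.0, -0.243]
force: [-0.2, 0.0, -0.8]
width: 0.0008
gripper_force: 0.0
```

{"op": "jog_arm", "data": {
  "targets": [
    {"dx": 0,"dy": -4,"dz": 0,"rx": 0,"ry": 0,"rz": 0,"gripper": 1},
    {"dx": 0,"dy": -8,"dz": 0,"rx": 0,"ry": 0,"rz": 0,"gripper": 1},
    {"dx": 0,"dy": -12,"dz": 0,"rx": 0,"ry": 0,"rz": 0,"gripper": 1},
    {"dx": 0,"dy": -16,"dz": 0,"rx": 0,"ry": 0,"rz": 0,"gripper": 1},
    {"dx": 0,"dy": -20,"dz": 0,"rx": 0,"ry": 0,"rz": 0,"gripper": 1},
    {"dx": 0,"dy": -24,"dz": 0,"rx": 0,"ry": 0,"rz": 0,"gripper": 1},
    {"dx": 0,"dy": -28,"dz": 0,"rx": 0,"ry": 0,"rz": 0,"gripper": 1},
    {"dx": 0,"dy": -30,"dz": 0,"rx": 0,"ry": 0,"rz": 0,"gripper": 1}
  ]
}}

```text
t: 4.1
eef_pos: [0.5107, -0.3501, 0.1288]
ee_rot: [-3.142, -0.001, -0.243]
force: [0.1, 0.3, -0.2]
width: 0.0004
gripper_force: 0.0
```

```bash
python3 - <<'E'
from h import *
g=grab('side'); cv2.imwrite('pics/s1.png',cv2.resize(g['frame'][260:460,220:480,::-1],(780,600))); st()
E
```

```text
{'t': np.float64(4.15), 'eef_pos': array([ 0.511, -0.35 ,  0.129]), 'ee_rot': array([-3.142, -0.   , -0.243]), 'force': array([-0.868,  0.005,  0.646]), 'width': np.float64(0.0), 'q': array([-0.286,  0.343, -0.243, -0.   , -0.984,  1.613])}
```

View pics/s1.png

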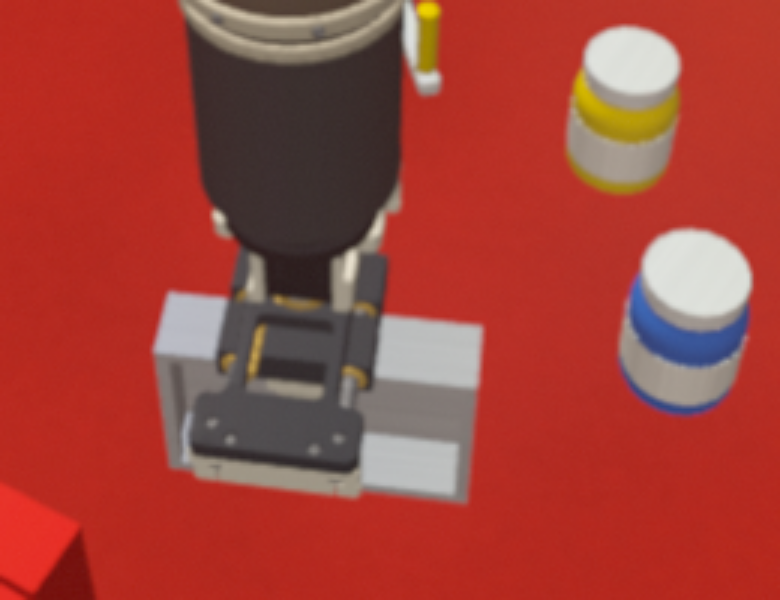

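The view shows the gripper at crop (280,400) just in front of the open side, tray still standing. Pushing gently.

{"op": "jog_arm", "data": {
  "targets": [
    {"dx": 0,"dy": -3,"dz": 0,"rx": 0,"ry": 0,"rz": 0,"gripper": 1},
    {"dx": 0,"dy": -6,"dz": 0,"rx": 0,"ry": 0,"rz": 0,"gripper": 1},
    {"dx": 0,"dy": -9,"dz": 0,"rx": 0,"ry": 0,"rz": 0,"gripper": 1},
    {"dx": 0,"dy": -12,"dz": 0,"rx": 0,"ry": 0,"rz": 0,"gripper": 1},
    {"dx": 0,"dy": -15,"dz": 0,"rx": 0,"ry": 0,"rz": 0,"gripper": 1},
    {"dx": 0,"dy": -18,"dz": 0,"rx": 0,"ry": 0,"rz": 0,"gripper": 1},
    {"dx": 0,"dy": -21,"dz": 0,"rx": 0,"ry": 0,"rz": 0,"gripper": 1},
    {"dx": 0,"dy": -24,"dz": 0,"rx": 0,"ry": 0,"rz": 0,"gripper": 1}
  ]
}}

```text
t: 4.82
eef_pos: [0.5164, -0.327, 0.1285]
ee_rot: [3.142, -0.0, -0.244]
force: [0.3, -0.4, 0.2]
width: 0.0005
gripper_force: 0.0
```

{"op": "jog_arm", "data": {
  "targets": [
    {"dx": 0,"dy": -3,"dz": 0,"rx": 0,"ry": 0,"rz": 0,"gripper": 1},
    {"dx": 0,"dy": -6,"dz": 0,"rx": 0,"ry": 0,"rz": 0,"gripper": 1},
    {"dx": 0,"dy": -9,"dz": 0,"rx": 0,"ry": 0,"rz": 0,"gripper": 1},
    {"dx": 0,"dy": -12,"dz": 0,"rx": 0,"ry": 0,"rz": 0,"gripper": 1},
    {"dx": 0,"dy": -15,"dz": 0,"rx": 0,"ry": 0,"rz": 0,"gripper": 1},
    {"dx": 0,"dy": -18,"dz": 0,"rx": 0,"ry": 0,"rz": 0,"gripper": 1},
    {"dx": 0,"dy": -20,"dz": 0,"rx": 0,"ry": 0,"rz": 0,"gripper": 1},
    {"dx": 0,"dy": -20,"dz": 0,"rx": 0,"ry": 0,"rz": 0,"gripper": 1}
  ]
}}

```text
t: 5.48
eef_pos: [0.5212, -0.3075, 0.1285]
ee_rot: [-3.142, -0.0, -0.243]
force: [0.4, -0.2, 0.9]
width: 0.0006
gripper_force: 0.0
```

```bash
cat > m.py <<'E'
from h import *
# tray rim: non-red points near z=0.04 in both views
def tray(g,box,lo=.033,hi=.047):
    X=cloud(g); f=g['frame'].astype(int); x0,x1,y0,y1=box
    m=(X[...,2]>lo)&(X[...,2]<hi)&(X[...,0]>x0)&(X[...,0]<x1)&(X[...,1]>y0)&(X[...,1]<y1)&(abs(f[...,0]-f[...,1])<35)
    if m.sum()<30: print('few',m.sum()); return
    r=cv2.minAreaRect(X[m][:,:2].astype(np.float32)*1000); print(m.sum(),np.round(r[0],1),np.round(r[1],1),round(r[2],1)); print(np.round(cv2.boxPoints(r),1).tolist())
E
python3 - <<'E'
from m import *
for n in('side','top'):
    g=grab(n); tray(g,(.38,.68,-.42,-.1))
st()
E
```

```text
216 [ 521.6 -304.7] [ 39.4 177.4] 76.4
[[430.70001220703125, -303.0], [603.2000122070312, -344.6000061035156], [612.4000244140625, -306.3999938964844], [440.0, -264.70001220703125]]
few 0
{'t': np.float64(5.583), 'eef_pos': array([ 0.521, -0.308,  0.128]), 'ee_rot': array([ 3.142, -0.   , -0.244]), 'force': array([0.529, 0.324, 0.473]), 'width': np.float64(0.0), 'q': array([-0.211,  0.323, -0.275,  0.   , -0.973,  1.538])}
```

```bash
python3 - <<'E'
from h import *
g=grab('side'); cv2.imwrite('pics/s2.png',cv2.resize(g['frame'][260:460,220:480,::-1],(780,600)))
X=cloud(g); f=g['frame'].astype(int)
for lo in(.05,.07,.09,.105,.112,.12):
    m=(X[...,2]>lo)&(X[...,2]<lo+.01)&(abs(X[...,0]-.58)<.01)&(X[...,1]<-.2)&(X[...,1]>-.45)&(abs(f[...,0]-f[...,1])<35)
    if m.any(): print(lo,m.sum(),np.round(np.percentile(X[m][:,1],[2,50,98]),4))
E
```

```text
0.05 29 [-0.304  -0.3017 -0.2991]
0.105 6 [-0.3393 -0.3384 -0.3341]
0.112 240 [-0.3399 -0.3208 -0.2969]
0.12 183 [-0.3389 -0.3201 -0.2994]
```

View pics/s2.png

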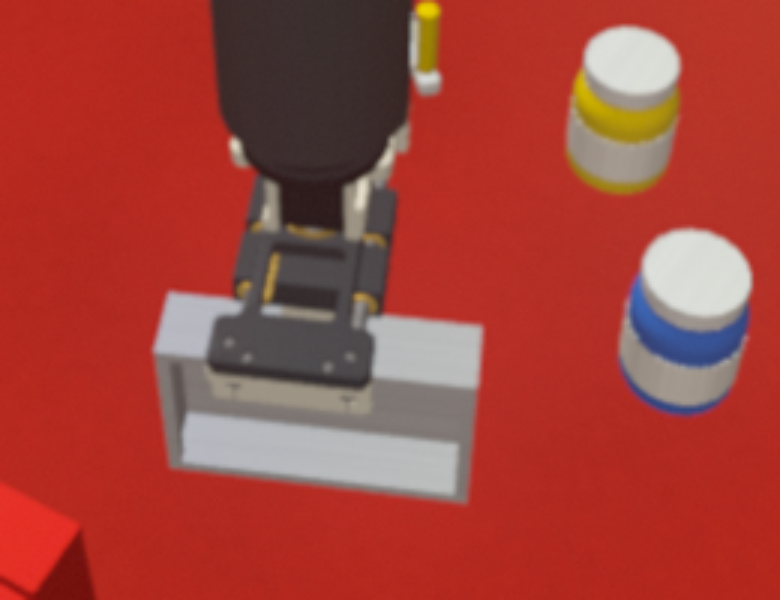

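The tray has not moved. The gripper's beige fingertips are at crop (290,395), and the tray is still at (155–480, 295–500). I'll check where the fingertips are in 3D.

```bash
python3 - <<'E'
from h import *
g=grab('side'); X=cloud(g)
for cu,cv in((290,365),(290,385),(290,400),(290,407),(225,390),(290,415),(430,350),(250,320)):
    u,v=220+cu//3,260+cv//3; print((cu,cv),np.round(X[v,u],4),g['frame'][v,u])
E
```

```text
(290, 365) [ 0.5008 -0.3977  0.2396] [81 76 79]
(290, 385) [ 0.5002 -0.4006  0.227 ] [144 136 122]
(290, 400) [ 0.5002 -0.3942  0.2047] [157 148 133]
(290, 407) [ 0.5001 -0.3942  0.1994] [144 135 125]
(225, 390) [ 0.4701 -0.386   0.2048] [158 149 133]
(290, 415) [ 0.5049 -0.2822  0.0145] [124 117 113]
(430, 350) [ 0.5836 -0.3166  0.121 ] [187 189 188]
(250, 320) [ 0.4843 -0.3711  0.2403] [81 77 78]
```

The body underside reads about 0.195–0.2 m, some 25 mm higher than expected, so the tips probably cleared the tray's top. I'll back off, lower 28 mm and push again.

{"op": "jog_arm", "data": {
  "targets": [
    {"dx": 0,"dy": 9,"dz": -2,"rx": 0,"ry": 0,"rz": 0,"gripper": 1},
    {"dx": 0,"dy": 18,"dz": -2,"rx": 0,"ry": 0,"rz": 0,"gripper": 1},
    {"dx": 0,"dy": 27,"dz": -2,"rx": 0,"ry": 0,"rz": 0,"gripper": 1},
    {"dx": 0,"dy": 36,"dz": -2,"rx": 0,"ry": 0,"rz": 0,"gripper": 1},
    {"dx": 0,"dy": 45,"dz": -2,"rx": 0,"ry": 0,"rz": 0,"gripper": 1},
    {"dx": 0,"dy": 54,"dz": -2,"rx": 0,"ry": 0,"rz": 0,"gripper": 1},
    {"dx": 0,"dy": 54,"dz": 13,"rx": 0,"ry": 0,"rz": 0,"gripper": 1},
    {"dx": 0,"dy": 54,"dz": 28,"rx": 0,"ry": 0,"rz": 0,"gripper": 1}
  ]
}}

```text
t: 6.35
eef_pos: [0.5083, -0.3619, 0.1009]
ee_rot: [3.141, -0.002, -0.245]
force: [-0.5, -0.5, -0.7]
width: 0.0002
gripper_force: 0.0
```

{"op": "jog_arm", "data": {
  "targets": [
    {"dx": 0,"dy": -4,"dz": 0,"rx": 0,"ry": 0,"rz": 0,"gripper": 1},
    {"dx": 0,"dy": -8,"dz": 0,"rx": 0,"ry": 0,"rz": 0,"gripper": 1},
    {"dx": 0,"dy": -12,"dz": 0,"rx": 0,"ry": 0,"rz": 0,"gripper": 1},
    {"dx": 0,"dy": -16,"dz": 0,"rx": 0,"ry": 0,"rz": 0,"gripper": 1},
    {"dx": 0,"dy": -20,"dz": 0,"rx": 0,"ry": 0,"rz": 0,"gripper": 1},
    {"dx": 0,"dy": -24,"dz": 0,"rx": 0,"ry": 0,"rz": 0,"gripper": 1},
    {"dx": 0,"dy": -28,"dz": 0,"rx": 0,"ry": 0,"rz": 0,"gripper": 1},
    {"dx": 0,"dy": -32,"dz": 0,"rx": 0,"ry": 0,"rz": 0,"gripper": 1}
  ]
}}

```text
t: 7.02
eef_pos: [0.5161, -0.3288, 0.1009]
ee_rot: [3.141, -0.001, -0.243]
force: [-0.7, -0.2, 0.8]
width: 0.0006
gripper_force: 0.2
```

```bash
cat >> m.py <<'E'
def tops(g):
    X=cloud(g); f=g['frame'].astype(int)
    for xc in (.46,.58):
      for lo in(.02,.036,.05,.105,.112,.12):
        m=(X[...,2]>lo)&(X[...,2]<lo+.01)&(abs(X[...,0]-xc)<.008)&(X[...,1]<-.1)&(X[...,1]>-.4)&(abs(f[...,0]-f[...,1])<35)
        if m.sum()>4: print(xc,lo,m.sum(),np.round(np.percentile(X[m][:,1],[2,50,98]),4))
E
python3 - <<'E'
from m import *
g=grab('side'); tops(g); st()
E
```

```text
0.46 0.02 7 [-0.2697 -0.2688 -0.2672]
0.46 0.036 33 [-0.2717 -0.2684 -0.2653]
0.46 0.05 35 [-0.2708 -0.2671 -0.2651]
0.46 0.112 98 [-0.3006 -0.2782 -0.2575]
0.46 0.12 192 [-0.3002 -0.2805 -0.2586]
0.58 0.02 34 [-0.3016 -0.299  -0.2963]
0.58 0.036 31 [-0.3008 -0.2978 -0.2948]
0.58 0.05 36 [-0.2993 -0.2963 -0.2938]
0.58 0.112 125 [-0.329  -0.3018 -0.2861]
0.58 0.12 187 [-0.3289 -0.3102 -0.2865]
{'t': np.float64(7.067), 'eef_pos': array([ 0.516, -0.328,  0.101]), 'ee_rot': array([-3.141, -0.   , -0.243]), 'force': array([0.631, 1.158, 0.108]), 'width': np.float64(0.0), 'q': array([-0.248,  0.36 , -0.291, -0.   , -0.919,  1.575])}
```

Now the top has shifted ~10 mm while the bottom stays put, so the tray is tilting. I'll continue slowly.

{"op": "jog_arm", "data": {
  "targets": [
    {"dx": 0,"dy": -3,"dz": 0,"rx": 0,"ry": 0,"rz": 0,"gripper": 1},
    {"dx": 0,"dy": -6,"dz": 0,"rx": 0,"ry": 0,"rz": 0,"gripper": 1},
    {"dx": 0,"dy": -9,"dz": 0,"rx": 0,"ry": 0,"rz": 0,"gripper": 1},
    {"dx": 0,"dy": -12,"dz": 0,"rx": 0,"ry": 0,"rz": 0,"gripper": 1},
    {"dx": 0,"dy": -15,"dz": 0,"rx": 0,"ry": 0,"rz": 0,"gripper": 1},
    {"dx": 0,"dy": -18,"dz": 0,"rx": 0,"ry": 0,"rz": 0,"gripper": 1},
    {"dx": 0,"dy": -21,"dz": 0,"rx": 0,"ry": 0,"rz": 0,"gripper": 1},
    {"dx": 0,"dy": -24,"dz": 0,"rx": 0,"ry": 0,"rz": 0,"gripper": 1}
  ]
}}

```text
t: 7.73
eef_pos: [0.5216, -0.3056, 0.1004]
ee_rot: [-3.142, 0.0, -0.244]
force: [0.2, 0.7, -0.5]
width: 0.0004
gripper_force: 0.0
```

{"op": "jog_arm", "data": {
  "targets": [
    {"dx": 0,"dy": -2,"dz": 0,"rx": 0,"ry": 0,"rz": 0,"gripper": 1},
    {"dx": 0,"dy": -4,"dz": 0,"rx": 0,"ry": 0,"rz": 0,"gripper": 1},
    {"dx": 0,"dy": -6,"dz": 0,"rx": 0,"ry": 0,"rz": 0,"gripper": 1},
    {"dx": 0,"dy": -6,"dz": 0,"rx": 0,"ry": 0,"rz": 0,"gripper": 1},
    {"dx": 0,"dy": -6,"dz": 0,"rx": 0,"ry": 0,"rz": 0,"gripper": 0},
    {"dx": 0,"dy": -6,"dz": 0,"rx": 0,"ry": 0,"rz": 0,"gripper": 0},
    {"dx": 0,"dy": -6,"dz": 0,"rx": 0,"ry": 0,"rz": 0,"gripper": 0},
    {"dx": 0,"dy": -6,"dz": 0,"rx": 0,"ry": 0,"rz": 0,"gripper": 0}
  ]
}}

```text
t: 8.4
eef_pos: [0.523, -0.3003, 0.1004]
ee_rot: [-3.142, 0.0, -0.244]
force: [-0.8, 1.0, 0.1]
width: 0.0216
gripper_force: 0.0
```

```bash
python3 - <<'E'
from m import *
for n in('side','top'):
    g=grab(n); tray(g,(.38,.70,-.36,-.1))
st()
g=grab('side'); tops(g); cv2.imwrite('pics/s3.png',cv2.resize(g['frame'][230:450,220:480,::-1],(709,600)))
E
```

```text
897 [ 541.2 -225.2] [124.3 180.2] 76.5
[[439.1000061035156, -264.6000061035156], [614.2999877929688, -306.6000061035156], [643.4000244140625, -185.8000030517578], [468.1000061035156, -143.6999969482422]]
few 0
{'t': np.float64(8.5), 'eef_pos': array([ 0.523, -0.3  ,  0.1  ]), 'ee_rot': array([ 3.142,  0.   , -0.244]), 'force': array([-0.484, -0.592,  0.91 ]), 'width': np.float64(0.029), 'q': array([-0.197,  0.348, -0.311,  0.   , -0.912,  1.524])}
0.46 0.02 14 [-0.2669 -0.2657 -0.2644]
0.46 0.036 153 [-0.2661 -0.2028 -0.1579]
0.58 0.02 38 [-0.2981 -0.2957 -0.1752]
0.58 0.036 59 [-0.2978 -0.2927 -0.1776]
```

View pics/s3.png

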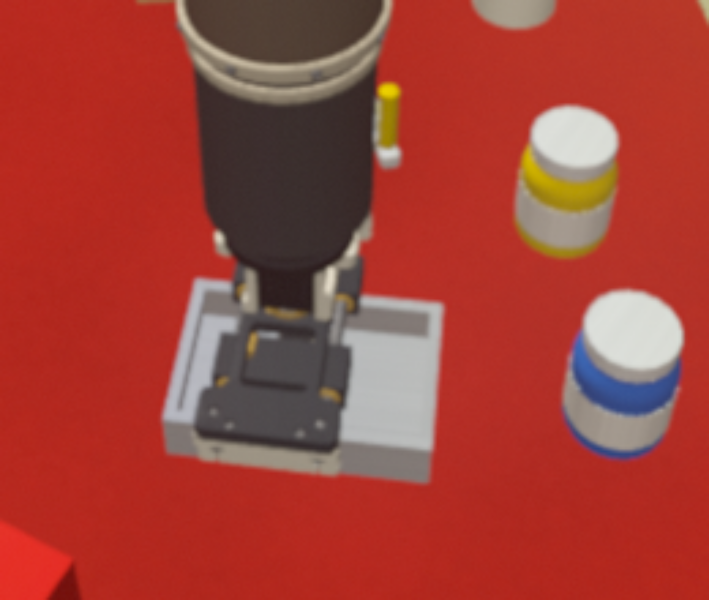

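The tray lies flat, open side up (crop (165–440, 280–480)), centred at about (541,-225) with yaw -13.5°. Next I'll grip its near long wall.

{"op": "jog_arm", "data": {
  "targets": [
    {"dx": 0,"dy": -7,"dz": 0,"rx": 0,"ry": 0,"rz": 0,"gripper": 0},
    {"dx": 0,"dy": -14,"dz": 0,"rx": 0,"ry": 0,"rz": 0,"gripper": 0},
    {"dx": 0,"dy": -21,"dz": 0,"rx": 0,"ry": 0,"rz": 0,"gripper": 0},
    {"dx": 0,"dy": -21,"dz": 0,"rx": 0,"ry": 0,"rz": 0,"gripper": 0},
    {"dx": 0,"dy": -21,"dz": 5,"rx": 0,"ry": 0,"rz": 0,"gripper": 0},
    {"dx": 0,"dy": -21,"dz": 15,"rx": 0,"ry": 0,"rz": 0,"gripper": 0},
    {"dx": 0,"dy": -21,"dz": 25,"rx": 0,"ry": 0,"rz": 0,"gripper": 0},
    {"dx": 0,"dy": -21,"dz": 35,"rx": 0,"ry": 0,"rz": 0,"gripper": 0}
  ]
}}

```text
t: 9.22
eef_pos: [0.5276, -0.2798, 0.064]
ee_rot: [-3.142, 0.001, -0.244]
force: [-0.2, -0.3, 0.5]
width: 0.085
gripper_force: 0.0
```

{"op": "jog_arm", "data": {
  "targets": [
    {"dx": 0,"dy": 0,"dz": 6,"rx": 0,"ry": 0,"rz": 0,"gripper": 0},
    {"dx": 0,"dy": 0,"dz": 12,"rx": 0,"ry": 0,"rz": 0,"gripper": 0},
    {"dx": 0,"dy": 0,"dz": 18,"rx": 0,"ry": 0,"rz": 0,"gripper": 0},
    {"dx": 0,"dy": 0,"dz": 23,"rx": 0,"ry": 0,"rz": 0,"gripper": 0},
    {"dx": 0,"dy": 0,"dz": 27,"rx": 0,"ry": 0,"rz": 0,"gripper": 0},
    {"dx": 0,"dy": 0,"dz": 30,"rx": 0,"ry": 0,"rz": 0,"gripper": 0},
    {"dx": 0,"dy": 0,"dz": 32,"rx": 0,"ry": 0,"rz": 0,"gripper": 0},
    {"dx": 0,"dy": 0,"dz": 32,"rx": 0,"ry": 0,"rz": 0,"gripper": 0}
  ]
}}

```text
t: 9.88
eef_pos: [0.528, -0.2797, 0.0332]
ee_rot: [3.142, 0.0, -0.244]
force: [0.1, -0.2, 0.2]
width: 0.0878
gripper_force: 0.0
```

{"op": "jog_arm", "data": {
  "targets": [
    {"dx": 0,"dy": 0,"dz": 0,"rx": 0,"ry": 0,"rz": 0,"gripper": 1},
    {"dx": 0,"dy": 0,"dz": 0,"rx": 0,"ry": 0,"rz": 0,"gripper": 1},
    {"dx": 0,"dy": 0,"dz": 0,"rx": 0,"ry": 0,"rz": 0,"gripper": 1},
    {"dx": 0,"dy": 0,"dz": 0,"rx": 0,"ry": 0,"rz": 0,"gripper": 1},
    {"dx": 0,"dy": 0,"dz": 0,"rx": 0,"ry": 0,"rz": 0,"gripper": 1},
    {"dx": 0,"dy": 0,"dz": 0,"rx": 0,"ry": 0,"rz": 0,"gripper": 1},
    {"dx": 0,"dy": 0,"dz": 0,"rx": 0,"ry": 0,"rz": 0,"gripper": 1},
    {"dx": 0,"dy": 0,"dz": 0,"rx": 0,"ry": 0,"rz": 0,"gripper": 1}
  ],
  "force": 20
}}

```text
t: 10.55
eef_pos: [0.5281, -0.2798, 0.0335]
ee_rot: [-3.142, -0.0, -0.244]
force: [-0.1, 1.6, 0.3]
width: 0.0399
gripper_force: 0.0
```

{"op": "jog_arm", "data": {
  "targets": [
    {"dx": 0,"dy": 0,"dz": 0,"rx": 0,"ry": 0,"rz": 0,"gripper": 1},
    {"dx": 0,"dy": 0,"dz": 0,"rx": 0,"ry": 0,"rz": 0,"gripper": 1},
    {"dx": 0,"dy": 0,"dz": 0,"rx": 0,"ry": 0,"rz": 0,"gripper": 1},
    {"dx": 0,"dy": 0,"dz": 0,"rx": 0,"ry": 0,"rz": 0,"gripper": 1},
    {"dx": 0,"dy": 0,"dz": 0,"rx": 0,"ry": 0,"rz": 0,"gripper": 1},
    {"dx": 0,"dy": 0,"dz": 0,"rx": 0,"ry": 0,"rz": 0,"gripper": 1},
    {"dx": 0,"dy": 0,"dz": 0,"rx": 0,"ry": 0,"rz": 0,"gripper": 1},
    {"dx": 0,"dy": 0,"dz": 0,"rx": 0,"ry": 0,"rz": 0,"gripper": 1}
  ]
}}

```text
t: 11.22
eef_pos: [0.5281, -0.2798, 0.0335]
ee_rot: [3.142, 0.0, -0.244]
force: [-0.3, 0.2, 0.2]
width: 0.0076
gripper_force: 20.0
```

Gripped at 7.6 mm width, which is the rim. Now I'll drag it, turning by +0.18 rad and clearing the latch.

{"op": "jog_arm", "data": {
  "targets": [
    {"dx": -7,"dy": -14,"dz": 0,"rx": 0,"ry": 0,"rz": -0.0225,"gripper": 1},
    {"dx": -14,"dy": -28,"dz": 0,"rx": 0,"ry": 0,"rz": -0.045,"gripper": 1},
    {"dx": -21,"dy": -42,"dz": 0,"rx": 0,"ry": 0,"rz": -0.0675,"gripper": 1},
    {"dx": -28,"dy": -56,"dz": 0,"rx": 0,"ry": 0,"rz": -0.09,"gripper": 1},
    {"dx": -35,"dy": -70,"dz": 0,"rx": 0,"ry": 0,"rz": -0.1125,"gripper": 1},
    {"dx": -42,"dy": -84,"dz": 0,"rx": 0,"ry": 0,"rz": -0.135,"gripper": 1},
    {"dx": -49,"dy": -98,"dz": 0,"rx": 0,"ry": 0,"rz": -0.1575,"gripper": 1},
    {"dx": -56,"dy": -110,"dz": 0,"rx": 0,"ry": 0,"rz": -0.18,"gripper": 1}
  ]
}}

```text
t: 11.88
eef_pos: [0.5002, -0.1588, 0.0335]
ee_rot: [3.142, -0.0, -0.063]
force: [1.2, -0.5, -1.8]
width: 0.0074
gripper_force: 20.0
```

{"op": "jog_arm", "data": {
  "targets": [
    {"dx": -1,"dy": -15,"dz": 0,"rx": 0,"ry": 0,"rz": 0,"gripper": 1},
    {"dx": -2,"dy": -30,"dz": 0,"rx": 0,"ry": 0,"rz": 0,"gripper": 1},
    {"dx": -3,"dy": -45,"dz": 0,"rx": 0,"ry": 0,"rz": 0,"gripper": 1},
    {"dx": -4,"dy": -60,"dz": 0,"rx": 0,"ry": 0,"rz": 0,"gripper": 1},
    {"dx": -5,"dy": -75,"dz": 0,"rx": 0,"ry": 0,"rz": 0,"gripper": 1},
    {"dx": -6,"dy": -90,"dz": 0,"rx": 0,"ry": 0,"rz": 0,"gripper": 1},
    {"dx": -7,"dy": -105,"dz": 0,"rx": 0,"ry": 0,"rz": 0,"gripper": 1},
    {"dx": -8,"dy": -120,"dz": 0,"rx": 0,"ry": 0,"rz": 0,"gripper": 1}
  ]
}}

```text
t: 12.55
eef_pos: [0.4997, -0.0388, 0.0334]
ee_rot: [3.141, 0.0, -0.064]
force: [-0.3, -1.3, -1.4]
width: 0.0075
gripper_force: 20.0
```

{"op": "jog_arm", "data": {
  "targets": [
    {"dx": -1,"dy": -15,"dz": 0,"rx": 0,"ry": 0,"rz": 0,"gripper": 1},
    {"dx": -2,"dy": -30,"dz": 0,"rx": 0,"ry": 0,"rz": 0,"gripper": 1},
    {"dx": -3,"dy": -45,"dz": 0,"rx": 0,"ry": 0,"rz": 0,"gripper": 1},
    {"dx": -4,"dy": -60,"dz": 0,"rx": 0,"ry": 0,"rz": 0,"gripper": 1},
    {"dx": -5,"dy": -75,"dz": 0,"rx": 0,"ry": 0,"rz": 0,"gripper": 1},
    {"dx": -6,"dy": -90,"dz": 0,"rx": 0,"ry": 0,"rz": 0,"gripper": 1},
    {"dx": -7,"dy": -103,"dz": 0,"rx": 0,"ry": 0,"rz": 0,"gripper": 1},
    {"dx": -8,"dy": -115,"dz": 0,"rx": 0,"ry": 0,"rz": 0,"gripper": 1}
  ]
}}

```text
t: 13.22
eef_pos: [0.4991, 0.0767, 0.0334]
ee_rot: [3.141, 0.0, -0.064]
force: [0.3, -3.0, -0.2]
width: 0.0076
gripper_force: 20.0
```

```bash
python3 - <<'E'
from m import *
for n in('side','top'):
    g=grab(n); tray(g,(.38,.64,.04,.24))
    cv2.imwrite('pics/%s4.png'%n,g['frame'][:,:,::-1])
st()
E
```

```text
566 [521.3 130.3] [125.9 218.2] 85.7
[[407.79998779296875, 75.69999694824219], [625.2999877929688, 59.29999923706055], [634.7999877929688, 184.89999389648438], [417.20001220703125, 201.3000030517578]]
300 [521.6 152.8] [160.4 213.6] 85.7
[[409.0, 80.9000015258789], [622.0, 64.80000305175781], [634.0999755859375, 224.6999969482422], [421.20001220703125, 240.89999389648438]]
{'t': np.float64(13.317), 'eef_pos': array([0.5  , 0.078, 0.033]), 'ee_rot': array([-3.141e+00, -1.000e-03, -6.200e-02]), 'force': array([-0.82 ,  1.45 , -2.133]), 'width': np.float64(0.008), 'q': array([ 0.543,  0.297, -0.594, -0.   , -0.679,  0.965])}
```

View pics/side4.png

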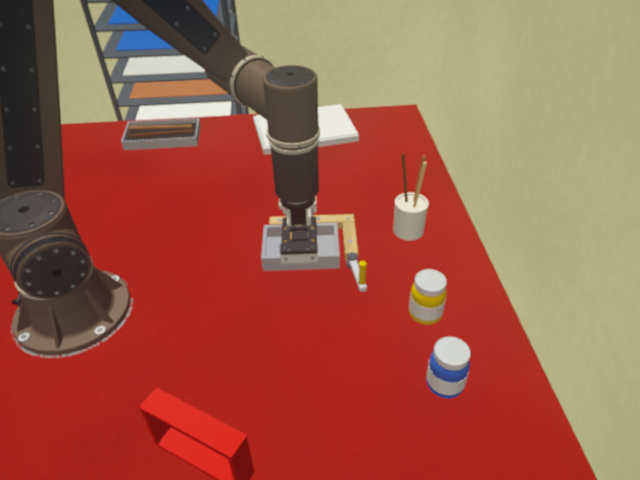

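The side view shows the tray at (300,247) in front of the fence corner (350,222) and square to it, with the latch at (360,272) still open. I'll nudge it into the corner.

{"op": "jog_arm", "data": {
  "targets": [
    {"dx": 0,"dy": -6,"dz": 0,"rx": 0,"ry": 0,"rz": 0,"gripper": 1},
    {"dx": 0,"dy": -12,"dz": 0,"rx": 0,"ry": 0,"rz": 0,"gripper": 1},
    {"dx": 0,"dy": -17,"dz": 0,"rx": 0,"ry": 0,"rz": 0,"gripper": 1},
    {"dx": 0,"dy": -19,"dz": 0,"rx": 0,"ry": 0,"rz": 0,"gripper": 1},
    {"dx": 0,"dy": -21,"dz": 0,"rx": 0,"ry": 0,"rz": 0,"gripper": 1},
    {"dx": 0,"dy": -22,"dz": 0,"rx": 0,"ry": 0,"rz": 0,"gripper": 1},
    {"dx": 0,"dy": -23,"dz": 0,"rx": 0,"ry": 0,"rz": 0,"gripper": 1},
    {"dx": 0,"dy": -23,"dz": 0,"rx": 0,"ry": 0,"rz": 0,"gripper": 1}
  ]
}}

```text
t: 13.98
eef_pos: [0.5008, 0.099, 0.0334]
ee_rot: [-3.141, 0.0, -0.064]
force: [0.7, -0.6, -0.3]
width: 0.0075
gripper_force: 20.0
```

{"op": "jog_arm", "data": {
  "targets": [
    {"dx": 3,"dy": 0,"dz": 0,"rx": 0,"ry": 0,"rz": 0,"gripper": 1},
    {"dx": 6,"dy": 0,"dz": 0,"rx": 0,"ry": 0,"rz": 0,"gripper": 1},
    {"dx": 9,"dy": 0,"dz": 0,"rx": 0,"ry": 0,"rz": 0,"gripper": 1},
    {"dx": 11,"dy": 0,"dz": 0,"rx": 0,"ry": 0,"rz": 0,"gripper": 1},
    {"dx": 13,"dy": 0,"dz": 0,"rx": 0,"ry": 0,"rz": 0,"gripper": 1},
    {"dx": 14,"dy": 0,"dz": 0,"rx": 0,"ry": 0,"rz": 0,"gripper": 1},
    {"dx": 15,"dy": 0,"dz": 0,"rx": 0,"ry": 0,"rz": 0,"gripper": 1},
    {"dx": 15,"dy": 0,"dz": 0,"rx": 0,"ry": 0,"rz": 0,"gripper": 1}
  ]
}}

```text
t: 14.65
eef_pos: [0.5141, 0.0967, 0.0334]
ee_rot: [3.139, 0.003, -0.064]
force: [-6.8, -4.4, 6.7]
width: 0.0075
gripper_force: 20.1
```

```bash
cat >> m.py <<'E'
def gaps(g):
    c=np.array([.6128,.2075]);a=-.064;ex=np.array([np.cos(a),np.sin(a)]);ey=np.array([-ex[1],ex[0]])
    X=cloud(g); F=np.stack([(X[...,:2]-c)@ex,(X[...,:2]-c)@ey],-1)*1000
    f=g['frame'].astype(int); gr=(abs(f[...,0]-f[...,1])<30)&(abs(X[...,2]-.038)<.006)&(F[...,0]<20)&(F[...,0]>-205)&(F[...,1]>-150)&(F[...,1]<20)
    P=F[gr]; r=lambda v:np.round(np.percentile(v,[1,99]),1)
    for lo,hi in((-175,-140),(-40,-10)):
        q=P[(P[:,0]>lo)&(P[:,0]<hi)]; print('x',lo,len(q),'y range',r(q[:,1]) if len(q)>5 else '')
    for lo,hi in((-110,-90),(-40,-15)):
        q=P[(P[:,1]>lo)&(P[:,1]<hi)]; print('y',lo,len(q),'x range',r(q[:,0]) if len(q)>5 else '')
E
python3 - <<'E'
from m import *
for n in('side','top'): gaps(grab(n))
st()
E
```

```text
x -175 140 y range [-124.9   -1. ]
x -40 130 y range [-122.1    0.9]
y -110 36 x range [-181.   -3.]
y -40 38 x range [-181.7   -4.1]
x -175 38 y range [-121.9 -115.7]
x -40 63 y range [-53.5   4.1]
y -110 22 x range [-180.6 -175.3]
y -40 27 x range [-11.8  -6. ]
{'t': np.float64(14.75), 'eef_pos': array([0.514, 0.097, 0.033]), 'ee_rot': array([ 3.139e+00,  3.000e-03, -6.400e-02]), 'force': array([-6.227, -3.239,  6.157]), 'width': np.float64(0.008), 'q': array([ 0.561,  0.323, -0.552, -0.   , -0.7  ,  0.946])}
```

Contact with the end bar is felt (-6.8 N) and the gaps are within 2 mm. I'll press a little further in y, then release and lift.

{"op": "jog_arm", "data": {
  "targets": [
    {"dx": 0,"dy": -1,"dz": 0,"rx": 0,"ry": 0,"rz": 0,"gripper": 1},
    {"dx": 0,"dy": -2,"dz": 0,"rx": 0,"ry": 0,"rz": 0,"gripper": 1},
    {"dx": 0,"dy": -2,"dz": 0,"rx": 0,"ry": 0,"rz": 0,"gripper": 1},
    {"dx": 0,"dy": 0,"dz": 0,"rx": 0,"ry": 0,"rz": 0,"gripper": 0.6},
    {"dx": 0,"dy": 0,"dz": 0,"rx": 0,"ry": 0,"rz": 0,"gripper": 0.6},
    {"dx": 0,"dy": 0,"dz": 0,"rx": 0,"ry": 0,"rz": 0,"gripper": 0.6},
    {"dx": 0,"dy": 0,"dz": 0,"rx": 0,"ry": 0,"rz": 0,"gripper": 0.6},
    {"dx": 0,"dy": 0,"dz": 0,"rx": 0,"ry": 0,"rz": 0,"gripper": 0.6}
  ]
}}

```text
t: 15.42
eef_pos: [0.5161, 0.0983, 0.0335]
ee_rot: [-3.141, -0.001, -0.064]
force: [0.4, 0.2, -0.2]
width: 0.0331
gripper_force: 0.0
```

{"op": "jog_arm", "data": {
  "targets": [
    {"dx": 0,"dy": 0,"dz": -10,"rx": 0,"ry": 0,"rz": 0,"gripper": 0.6},
    {"dx": 0,"dy": 0,"dz": -30,"rx": 0,"ry": 0,"rz": 0,"gripper": 0.6},
    {"dx": 0,"dy": 0,"dz": -50,"rx": 0,"ry": 0,"rz": 0,"gripper": 0.6},
    {"dx": 0,"dy": 0,"dz": -70,"rx": 0,"ry": 0,"rz": 0,"gripper": 1},
    {"dx": 0,"dy": 0,"dz": -90,"rx": 0,"ry": 0,"rz": 0,"gripper": 1},
    {"dx": 0,"dy": 0,"dz": -110,"rx": 0,"ry": 0,"rz": 0,"gripper": 1},
    {"dx": 0,"dy": 0,"dz": -120,"rx": 0,"ry": 0,"rz": 0,"gripper": 1},
    {"dx": 0,"dy": 0,"dz": -120,"rx": 0,"ry": 0,"rz": 0,"gripper": 1}
  ]
}}

```text
t: 16.08
eef_pos: [0.5172, 0.0988, 0.1565]
ee_rot: [-3.139, -0.004, -0.063]
force: [0.3, 0.2, -1.0]
width: 0.0073
gripper_force: 0.0
```

```bash
python3 - <<'E'
from m import *
for n in('side','top'): gaps(grab(n))
st()
E
```

```text
x -175 141 y range [-123.6    0.3]
x -40 125 y range [-122.1    0.8]
y -110 40 x range [-180.8   -2.9]
y -40 37 x range [-181.8   -3.5]
x -175 43 y range [-119.6 -113.4]
x -40 41 y range [-27.8  -0.2]
y -110 22 x range [-180.8 -175.3]
y -40 24 x range [-11.8  -4. ]
{'t': np.float64(16.183), 'eef_pos': array([0.516, 0.098, 0.154]), 'ee_rot': array([-3.141, -0.   , -0.064]), 'force': array([ 0.637, -0.041, -1.181]), 'width': np.float64(0.002), 'q': array([ 0.562,  0.172, -0.417, -0.   , -0.981,  0.945])}
```

The tray is seated, about 1 mm off the long bar and 2–3 mm off the end bar. Next I'll take the knob at (628,-10) with a light grip.

{"op": "jog_arm", "data": {
  "targets": [
    {"dx": 20,"dy": 17,"dz": 0,"rx": 0,"ry": 0,"rz": 0,"gripper": 0.3},
    {"dx": 40,"dy": 34,"dz": 0,"rx": 0,"ry": 0,"rz": 0,"gripper": 0.3},
    {"dx": 60,"dy": 51,"dz": 0,"rx": 0,"ry": 0,"rz": 0,"gripper": 0.3},
    {"dx": 80,"dy": 68,"dz": 0,"rx": 0,"ry": 0,"rz": 0,"gripper": 0.3},
    {"dx": 100,"dy": 85,"dz": 0,"rx": 0,"ry": 0,"rz": 0,"gripper": 0.3},
    {"dx": 112,"dy": 95,"dz": 0,"rx": 0,"ry": 0,"rz": 0,"gripper": 0.3},
    {"dx": 119,"dy": 101,"dz": 0,"rx": 0,"ry": 0,"rz": 0,"gripper": 0.3},
    {"dx": 119,"dy": 101,"dz": 0,"rx": 0,"ry": 0,"rz": 0,"gripper": 0.3}
  ],
  "force": 6
}}

```text
t: 16.85
eef_pos: [0.6282, -0.0117, 0.1515]
ee_rot: [3.141, 0.003, -0.066]
force: [0.6, -0.4, -0.2]
width: 0.0495
gripper_force: 0.0
```

{"op": "jog_arm", "data": {
  "targets": [
    {"dx": 0,"dy": 0,"dz": 12,"rx": 0,"ry": 0,"rz": 0,"gripper": 0.3},
    {"dx": 0,"dy": 0,"dz": 24,"rx": 0,"ry": 0,"rz": 0,"gripper": 0.3},
    {"dx": 0,"dy": 0,"dz": 36,"rx": 0,"ry": 0,"rz": 0,"gripper": 0.3},
    {"dx": 0,"dy": 0,"dz": 48,"rx": 0,"ry": 0,"rz": 0,"gripper": 0.3},
    {"dx": 0,"dy": 0,"dz": 60,"rx": 0,"ry": 0,"rz": 0,"gripper": 0.3},
    {"dx": 0,"dy": 0,"dz": 72,"rx": 0,"ry": 0,"rz": 0,"gripper": 0.3},
    {"dx": 0,"dy": 0,"dz": 82,"rx": 0,"ry": 0,"rz": 0,"gripper": 0.3},
    {"dx": 0,"dy": 0,"dz": 82,"rx": 0,"ry": 0,"rz": 0,"gripper": 0.3}
  ]
}}

```text
t: 17.52
eef_pos: [0.6265, -0.0105, 0.0686]
ee_rot: [3.141, 0.004, -0.064]
force: [0.5, -0.1, -0.3]
width: 0.0612
gripper_force: 0.0
```

{"op": "jog_arm", "data": {
  "targets": [
    {"dx": 0,"dy": 0,"dz": 0,"rx": 0,"ry": 0,"rz": 0,"gripper": 1},
    {"dx": 0,"dy": 0,"dz": 0,"rx": 0,"ry": 0,"rz": 0,"gripper": 1},
    {"dx": 0,"dy": 0,"dz": 0,"rx": 0,"ry": 0,"rz": 0,"gripper": 1},
    {"dx": 0,"dy": 0,"dz": 0,"rx": 0,"ry": 0,"rz": 0,"gripper": 1},
    {"dx": 0,"dy": 0,"dz": 0,"rx": 0,"ry": 0,"rz": 0,"gripper": 1},
    {"dx": 0,"dy": 0,"dz": 0,"rx": 0,"ry": 0,"rz": 0,"gripper": 1},
    {"dx": 0,"dy": 0,"dz": 0,"rx": 0,"ry": 0,"rz": 0,"gripper": 1},
    {"dx": 0,"dy": 0,"dz": 0,"rx": 0,"ry": 0,"rz": 0,"gripper": 1}
  ],
  "force": 6
}}

```text
t: 18.18
eef_pos: [0.6282, -0.0099, 0.0716]
ee_rot: [-3.141, -0.0, -0.064]
force: [-1.5, 2.1, 2.8]
width: 0.0159
gripper_force: 6.0
```

{"op": "jog_arm", "data": {
  "targets": [
    {"dx": -9,"dy": 1,"dz": 0,"rx": 0,"ry": 0,"rz": 0,"gripper": 1},
    {"dx": -18.5,"dy": 1,"dz": 0,"rx": 0,"ry": 0,"rz": 0,"gripper": 1},
    {"dx": -27.5,"dy": 0.5,"dz": 0,"rx": 0,"ry": 0,"rz": 0,"gripper": 1},
    {"dx": -36.5,"dy": -1.5,"dz": 0,"rx": 0,"ry": 0,"rz": 0,"gripper": 1},
    {"dx": -45.5,"dy": -4.5,"dz": 0,"rx": 0,"ry": 0,"rz": 0,"gripper": 1},
    {"dx": -54,"dy": -8.5,"dz": 0,"rx": 0,"ry": 0,"rz": 0,"gripper": 1},
    {"dx": -62,"dy": -13,"dz": 0,"rx": 0,"ry": 0,"rz": 0,"gripper": 1},
    {"dx": -69,"dy": -18.5,"dz": 0,"rx": 0,"ry": 0,"rz": 0,"gripper": 1}
  ]
}}

```text
t: 18.85
eef_pos: [0.5578, 0.0116, 0.0714]
ee_rot: [3.139, 0.003, -0.064]
force: [-3.9, -6.7, 5.2]
width: 0.0157
gripper_force: 6.0
```

{"op": "jog_arm", "data": {
  "targets": [
    {"dx": -7,"dy": -6.5,"dz": 0,"rx": 0,"ry": 0,"rz": 0,"gripper": 1},
    {"dx": -13,"dy": -13.5,"dz": 0,"rx": 0,"ry": 0,"rz": 0,"gripper": 1},
    {"dx": -18,"dy": -21,"dz": 0,"rx": 0,"ry": 0,"rz": 0,"gripper": 1},
    {"dx": -22.5,"dy": -29,"dz": 0,"rx": 0,"ry": 0,"rz": 0,"gripper": 1},
    {"dx": -26,"dy": -37.5,"dz": 0,"rx": 0,"ry": 0,"rz": 0,"gripper": 1},
    {"dx": -28,"dy": -46,"dz": 0,"rx": 0,"ry": 0,"rz": 0,"gripper": 1},
    {"dx": -30,"dy": -55.5,"dz": 0,"rx": 0,"ry": 0,"rz": 0,"gripper": 1},
    {"dx": -30.5,"dy": -64,"dz": 0,"rx": 0,"ry": 0,"rz": 0,"gripper": 1}
  ]
}}

```text
t: 19.52
eef_pos: [0.5334, 0.0793, 0.0711]
ee_rot: [3.141, 0.001, -0.064]
force: [-1.4, -0.7, -3.5]
width: 0.0158
gripper_force: 6.0
```

{"op": "jog_arm", "data": {
  "targets": [
    {"dx": 0,"dy": -1,"dz": 0,"rx": 0,"ry": 0,"rz": 0,"gripper": 1},
    {"dx": 0,"dy": -2,"dz": 0,"rx": 0,"ry": 0,"rz": 0,"gripper": 1},
    {"dx": 0,"dy": -3,"dz": 0,"rx": 0,"ry": 0,"rz": 0,"gripper": 1},
    {"dx": 0,"dy": -3,"dz": 0,"rx": 0,"ry": 0,"rz": 0,"gripper": 1},
    {"dx": 0,"dy": -3,"dz": 0,"rx": 0,"ry": 0,"rz": 0,"gripper": 1},
    {"dx": 0,"dy": -3,"dz": 0,"rx": 0,"ry": 0,"rz": 0,"gripper": 1},
    {"dx": 0,"dy": -3,"dz": 0,"rx": 0,"ry": 0,"rz": 0,"gripper": 1},
    {"dx": 0,"dy": -3,"dz": 0,"rx": 0,"ry": 0,"rz": 0,"gripper": 1}
  ]
}}

```text
t: 20.18
eef_pos: [0.5336, 0.0804, 0.0711]
ee_rot: [3.14, 0.002, -0.064]
force: [-3.5, -5.2, 0.1]
width: 0.0156
gripper_force: 6.0
```

The knob reached its stop: it resists at -5 N and no longer moves. Releasing and lifting.

{"op": "jog_arm", "data": {
  "targets": [
    {"dx": 0,"dy": 0,"dz": 0,"rx": 0,"ry": 0,"rz": 0,"gripper": 0.6},
    {"dx": 0,"dy": 2,"dz": 0,"rx": 0,"ry": 0,"rz": 0,"gripper": 0.6},
    {"dx": 0,"dy": 2,"dz": 0,"rx": 0,"ry": 0,"rz": 0,"gripper": 0.6},
    {"dx": 0,"dy": 2,"dz": 0,"rx": 0,"ry": 0,"rz": 0,"gripper": 0.6},
    {"dx": 0,"dy": 2,"dz": 0,"rx": 0,"ry": 0,"rz": 0,"gripper": 0.6},
    {"dx": 0,"dy": 2,"dz": -5,"rx": 0,"ry": 0,"rz": 0,"gripper": 0.6},
    {"dx": 0,"dy": 2,"dz": -15,"rx": 0,"ry": 0,"rz": 0,"gripper": 0.6},
    {"dx": 0,"dy": 2,"dz": -30,"rx": 0,"ry": 0,"rz": 0,"gripper": 0.6}
  ]
}}

```text
t: 20.85
eef_pos: [0.5336, 0.0792, 0.1015]
ee_rot: [3.141, 0.002, -0.064]
force: [0.6, 1.1, -0.1]
width: 0.035
gripper_force: 0.0
```

{"op": "jog_arm", "data": {
  "targets": [
    {"dx": 0,"dy": 20,"dz": -30,"rx": 0,"ry": 0,"rz": 0,"gripper": 0.6},
    {"dx": 0,"dy": 40,"dz": -60,"rx": 0,"ry": 0,"rz": 0,"gripper": 0.6},
    {"dx": 0,"dy": 70,"dz": -90,"rx": 0,"ry": 0,"rz": 0,"gripper": 0.6},
    {"dx": 0,"dy": 100,"dz": -100,"rx": 0,"ry": 0,"rz": 0,"gripper": 0.6},
    {"dx": 0,"dy": 130,"dz": -100,"rx": 0,"ry": 0,"rz": 0,"gripper": 0.6},
    {"dx": 0,"dy": 160,"dz": -100,"rx": 0,"ry": 0,"rz": 0,"gripper": 0.6},
    {"dx": 0,"dy": 190,"dz": -100,"rx": 0,"ry": 0,"rz": 0,"gripper": 0.6},
    {"dx": 0,"dy": 210,"dz": -100,"rx": 0,"ry": 0,"rz": 0,"gripper": 0.6}
  ]
}}

```text
t: 21.52
eef_pos: [0.5205, -0.1323, 0.2029]
ee_rot: [-3.142, -0.002, -0.064]
force: [0.7, 0.3, -0.1]
width: 0.0351
gripper_force: 0.0
```

```bash
python3 - <<'E'
from m import *
for n in('side','top'):
    g=grab(n); gaps(g)
    X=cloud(g); h=cv2.cvtColor(g['frame'],cv2.COLOR_RGB2HSV)
    k=(h[...,0]>20)&(h[...,0]<35)&(h[...,1]>150)&(X[...,2]>.04)&(X[...,0]>.5)&(X[...,0]<.66)&(X[...,1]>-.03)&(X[...,1]<.12)
    c=np.array([.6193,.0746]); p=np.nanmean(X[k],0) if k.any() else [0,0]
    print('knob',p,k.sum(),'angle',np.arctan2(p[1]-c[1],p[0]-c[0])-np.pi+.064)
    if n=='top': cv2.imwrite('pics/top5.png',cv2.resize(g['frame'][90:310,200:460,::-1],(709,600)))
st()
E
```

```text
x -175 145 y range [-123.3    1.4]
x -40 35 y range [-121.5   -0.8]
y -110 36 x range [-181.1   -3.1]
y -40 39 x range [-181.8   -3.6]
knob [0, 0] 0 angle -6.099304333287695
x -175 48 y range [-9.3 -1.5]
x -40 60 y range [-51.4  -0.5]
y -110 23 x range [-180.7 -175.3]
y -40 63 x range [-181.8   -3.4]
knob [0, 0] 0 angle -6.099304333287695
{'t': np.float64(21.617), 'eef_pos': array([ 0.52 , -0.133,  0.203]), 'ee_rot': array([ 3.141e+00, -1.000e-03, -6.700e-02]), 'force': array([0.456, 0.286, 0.477]), 'width': np.float64(0.035), 'q': array([ 0.116,  0.148, -0.325,  0.   , -1.097,  1.388])}
```

View pics/top5.png

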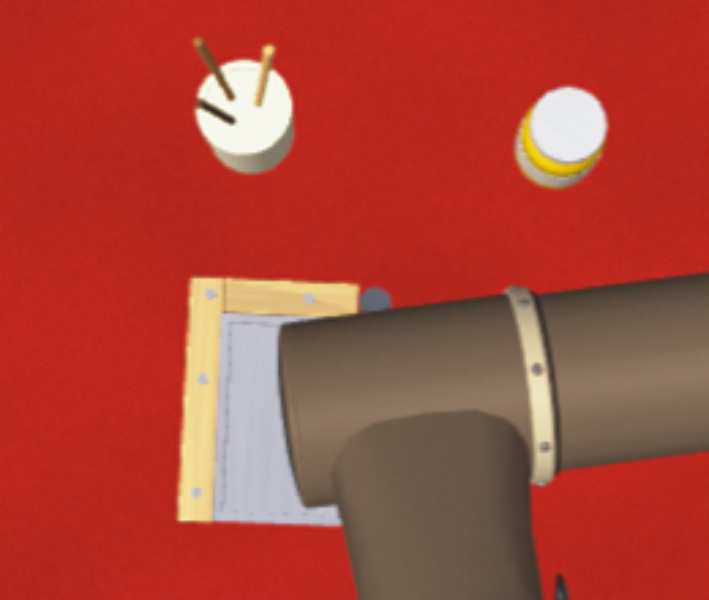

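The tray sits in the corner (crop (215–345, 315–525)), but the arm hides the latch. I'll move aside and check it.

{"op": "jog_arm", "data": {
  "targets": [
    {"dx": 0,"dy": 30,"dz": 0,"rx": 0,"ry": 0,"rz": 0,"gripper": 0.6},
    {"dx": 0,"dy": 60,"dz": 0,"rx": 0,"ry": 0,"rz": 0,"gripper": 0.6},
    {"dx": 0,"dy": 90,"dz": 0,"rx": 0,"ry": 0,"rz": 0,"gripper": 0.6},
    {"dx": 0,"dy": 120,"dz": 0,"rx": 0,"ry": 0,"rz": 0,"gripper": 0.6},
    {"dx": 0,"dy": 150,"dz": 0,"rx": 0,"ry": 0,"rz": 0,"gripper": 0.6},
    {"dx": 0,"dy": 180,"dz": 0,"rx": 0,"ry": 0,"rz": 0,"gripper": 0.6},
    {"dx": 0,"dy": 200,"dz": 0,"rx": 0,"ry": 0,"rz": 0,"gripper": 0.6},
    {"dx": 0,"dy": 200,"dz": 0,"rx": 0,"ry": 0,"rz": 0,"gripper": 0.6}
  ]
}}

```text
t: 22.28
eef_pos: [0.5078, -0.3325, 0.2019]
ee_rot: [3.141, -0.0, -0.066]
force: [0.2, 0.8, 0.5]
width: 0.0353
gripper_force: 0.0
```

```bash
python3 - <<'E'
from m import *
for n in('side','top'):
    g=grab(n); gaps(g)
    X=cloud(g); h=cv2.cvtColor(g['frame'],cv2.COLOR_RGB2HSV)
    k=(h[...,0]>20)&(h[...,0]<35)&(h[...,1]>150)&(X[...,2]>.04)&(X[...,0]>.45)&(X[...,0]<.66)&(X[...,1]>-.03)&(X[...,1]<.12)
    c=np.array([.6193,.0746]); p=np.nanmean(X[k],0) if k.any() else [0,0]
    print('knob',p,k.sum(),'angle',(np.arctan2(p[1]-c[1],p[0]-c[0])-np.pi+.064+3)%6.2832-3)
st()
E
```

```text
x -175 59 y range [-122.8   -2.4]
x -40 0 y range 
y -110 15 x range [-180.8 -171.6]
y -40 16 x range [-181.6 -176.1]
knob [0, 0] 0 angle 0.18389566671230462
x -175 89 y range [-119.5   -1.3]
x -40 110 y range [-119.3   -0.6]
y -110 50 x range [-180.7   -3. ]
y -40 60 x range [-181.9   -3.7]
knob [0.53254607 0.07975028 0.08462635] 33 angle 0.004703039226604755
{'t': np.float64(22.383), 'eef_pos': array([ 0.508, -0.33 ,  0.202]), 'ee_rot': array([ 3.142, -0.   , -0.065]), 'force': array([ 0.607,  0.211, -0.071]), 'width': np.float64(0.035), 'q': array([-0.254,  0.261, -0.18 , -0.   , -1.129,  1.76 ])}
```

Latch angle is about 0.005 rad and the tray centre is at about (-92, -60) in the fence frame, both within tolerance.

```bash
python3 -c "
from station import arm; print(arm.job_done())"
```

```text
the job is handed in; nothing more can be done
None
```

Job handed in at about 22 s: the steel tray lies open side up against both fence bars (2–4 mm by camera), the latch is closed (about 0.005 rad), and the arm never went near the jars or the brush pot; no verdict came back.

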